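# Lock the modelling stand with its T-key

### The job

Lock the turntable of the modelling stand: take the red-handled T-key from the wooden tool block, lower it down the lock shaft in the blue tower and seat it fully on the square stem at the bottom, feeling for the fit without pressing hard, then turn the stem clockwise (seen from above) by about a fifth of a turn so that it is locked, without forcing it against its stop. Then lift the key out and stand it back fully down in the empty hole of the tool block, let go, and leave everything else as it was.

Things in the scene. Friction and masses are not known exactly. Their poses are not given: they have to be found in the camera images.
- key: Steel T-key, 260-380 g, upright (z up) in a hole of the tool block. Origin: centre of its underside. Socket 22 mm square outside (sides along x and y; 31 mm over corners), 28 mm high, with a 15.5 mm square recess open below, 22 mm deep; round shank 12 mm; on top a red bar 100 mm long (key's x), 14 mm wide (y), 16 mm high, 182 to 198 mm above the origin.
- key_bar (a point): Middle of the key's red bar, 190 mm above the key's underside; same axes as the key. Grip the bar here from above, across its 14 mm (along the key's y). The key keeps its pose in the grip, so its heading follows the hand's.
- stand: Modelling stand, fixed, blue. Origin on the bench under the lock shaft's axis. Tower 70 x 70 x 125 mm about the origin, two yellow stripes on top; a low base runs 245 mm along the stand's +x, carrying a wooden turntable 192 mm across, 91 mm high, centred 170 mm along +x.
- shaft_mouth (a point): Centre of the lock shaft's mouth on the tower's top, 125 mm above the bench. Round bore 35 mm across (3 mm chamfer), 105 mm deep; the brass stem stands upright on its floor, on the axis. Underside of a wrongly turned key stops 80 to 84 mm below the mouth, of a nearly right one up to 90 (it then drags the stem round: lift clear before trying another heading); fully seated: 102.
- stem (a joint): Stem in the shaft: 14 mm square, 25 mm high, top 3 mm tapered to 10.5 mm. Value: how far turned clockwise from above, rad; starts 0 to 0.15, locked from 1.0, hard stop 1.5, stays put, friction about 0.12 N m. It does NOT tell the square's heading, which is unknown: find it by feel (key fits at four headings, each within about 0.1 rad; that is also the play in turning).
- block: Wooden tool block, fixed, 70 (x) x 135 (y) x 65 mm high, two holes; origin under its centre.
- hole_a (a point): Mouth of the hole 32 mm to the block's -y, 65 mm above the bench. Both holes: 35 mm across, 3 mm chamfer, 55 mm deep, flat floor. One holds the key, the other a wooden stick; the key goes back into the one it came from.
- hole_b (a point): The same for the hole to the block's +y.
- stick: Wooden modelling stick, 118 mm high, 24 mm thick, standing in the other hole of the block; leave it.
- figure: Dry grey figure 85 mm high, 72 mm across, loose on the turntable; leave it.
Things that resemble listed ones, but are neither listed nor needed, are in the scene too. What is shaped like the key but purple is not meant.

How it is judged:
On the way, in this order (a step that is already met when the one before it is completed fails the run):
1. the key is fully seated on the square stem at the bottom of the shaft, the stem not yet locked (z of key in the frame of shaft_mouth below -0.097 m and horizontal distance between key and shaft_mouth below 0.006 m and value of joint stem below 0.8 rad), for 0.1 s.
2. with the key seated, the stem is turned clockwise until it is locked (z of key in the frame of shaft_mouth below -0.097 m and horizontal distance between key and shaft_mouth below 0.006 m and value of joint stem above 1 rad), for 0.1 s.
At the end, for the whole second after the job is handed in: The stem is locked (turned past 0.97 rad) and the key stands upright (within 0.12 rad), at rest and released, fully down in the free hole of the tool block (underside at least 47 mm below the hole's mouth, within 8 mm of its axis) (value of joint stem above 0.97 rad and ((horizontal distance between key and hole_a below 0.008 m and z of key in the frame of hole_a below -0.047 m) or (horizontal distance between key and hole_b below 0.008 m and z of key in the frame of hole_b below -0.047 m)) and angle between key's own z axis and vertical below 0.12 rad and linear speed of key below 0.02 m/s); the robot touches nothing.
It fails at once if the key presses or strains on the stem with more than 50 N (contact force between key and stem above 50 N).
It fails at once if the key presses on the stand (tower, shaft walls) with more than 50 N (contact force between key and stand above 50 N).
It fails at once if the figure on the turntable or another bystander is shifted by more than 20 mm (distance of any of stick, figure, bowl, pot, spatula, spoon, jar from where it was at the start of the episode above 0.02 m).
It also fails if it takes over 72 s, if anything falls off the work surface, if the arm or the gripper's body presses on something with over 40 N, if the wrist force passes 120 N, or if a joint passes its speed limit or range.

### The arm

A 7-joint arm with a two-finger parallel gripper is mounted at the origin on the work surface. World frame = base frame: x ahead of the robot, y to its left, z up, the work surface at z = 0. Lengths are in m, angles in rad, forces in N, time in s.
With the tool pointing down it reaches from about 0.425 to 0.875 m from the base axis. Payload 4.7 kg.
Tool frame: the origin (TCP) lies midway between the tips of the shut fingers; the grasp point (between the pads) lies 19 mm behind it; z points along the fingers, y is the line along which they close (so a half turn about z gives the same grasp; the last joint's range is limited). The gripper opens to 87 mm and grips with 3 to 60 N. Pads are 19 mm wide; open, the fingers measure 117 mm over their backs; the gripper's body (75 mm by 190 mm) begins 51 mm behind the grasp point.
Start: joints at [1.353, 0.321, -0.07, 1.45, 0.023, 1.371, -0.057], TCP at [0.149, -0.633, 0.185] pointing down, gripper open.
Joint ranges: [-2.86, 2.86], [-0.3, 2.09], [-1.38, 1.24], [0.06, 2.45], [-1.56, 4.7], [0.09, 2.05], [-2.69, 2.69]. Speed limits (rad/s): [2.57, 2.57, 3.14, 3.14, 3.14, 3.14, 3.14].

### API

Orientations are given as a rotation vector (axis times angle).
In Python, from bench import ctrl, get_image, calibration gives the robot as it stands.
- The arm moves only by the tool apply_moves, never from a script. Its arguments are lists of equal length, an entry for each row: "dp": the shift along the tool's x, y, z in m, a list of three; "twist": the turn, a rotation vector about the tool's x, y, z in rad, a list of three; "fingers": the closure, from 0 (fully open) to 1 (shut). In form: {"dp": [[dx, dy, dz], ...], "twist": [[ax, ay, az], ...], "fingers": [fingers, ...]}. A call has 1 to 10 rows; each row shifts and turns the commanded pose from where the row before left it, along the tool's axes as they then stand; what a row does not reach is not made up. A row lasts 1/10 s, in which the tool goes at most 50 mm and 8.59 degrees, less where a joint would pass 70% of its speed; a pose out of reach is approached as far as the arm can. A call is refused whole if a number of a shift passes 0.05 or a number of a turn 0.15, either way. A call with a gripper value outside its range is refused whole. The fingers move at their own pace and stop on an object; "newtons" is the grip in N (left out, the last holds). Time passes only in rows, so rows that do not move let the fingers close. It gives the time, the measured TCP pose, the force, the opening and the grip force at its end, in the units of the state.
- ctrl.get_state(): the state, without advancing time (a new reading comes with each control period).
- get_image(name): name is "side" or "top"; returns the picture (384x512x3 uint8, red, green, blue); there is no depth.
- calibration(name): a dict with "fx", "fy", "cx", "cy" (pixels), "k1" (the pictures are not rectified: a ray, as slopes to the right and down, at radius r is drawn at 1 + k1 r^2 times it, then the intrinsics apply), "eye" and "attitude" of the camera in the world. Camera axes: x right, y up, looking along -z (the intrinsics and any distortion apply to the point x, -y, -z); pixel columns grow to the right and rows downward; lengths in m; the calibration is good to about 2 mm. A picture is of the moment at which its call begins. calibration takes no time and is no camera call.
- ctrl.close_job(): hands the job in; it is judged then, once.
The state is a dict: "time": time; "joint_positions": joint angles; "qd": joint speeds; "joint_torque": joint torques, N m; "position": TCP position; "tool_rot": TCP orientation; "ft_force": force on the tool from outside, world axes, zero at the start; "torque": the same for the moment, N m; "grip_width": opening from 0.0 (shut) to 1.0 (fully open); "grip_force": force on a finger pad.
Only numpy, scipy, OpenCV 4.12 (cv2) and the standard library are available. Lean on these libraries where they do the work, as an engineer would, in place of code of your own. Each camera call takes 0.05 s, during which the arm holds its last target. There are 200 camera calls.

## Working session

There is one attempt and no reset: what is moved stays moved. The work goes in short steps, Python scripts to look and compute and a tool call to move; the robot and the scene stay as the last step left them, time stands still between calls to the robot, and variables do not carry over. Pictures are saved under pics/ and viewed, at most 10 in all, crops included, and the job is handed in when it is done.

Besides the shell and the picture viewer there is one more tool, called after "Call:" by a JSON object that holds its "api" and its "payload". apply_moves: Moves the arm, as the interface text tells. Its arguments: {"type":"object","properties":{"dp":{"type":"array"},"twist":{"type":"array"},"fingers":{"type":"array"},"newtons":{"type":"number"}},"required":["dp","twist","fingers"]}

```bash
ls; mkdir -p pics; python3 - <<'E'
from bench import ctrl,get_image,calibration
import cv2
for n in("side","top"):
    im=get_image(n); cv2.imwrite(f"pics/{n}0.png",im[:,:,::-1]); print(n,calibration(n))
s=ctrl.get_state(); print(s)
E
```

```text
pics
side {'fx': 399.6763927846917, 'fy': 399.6763927846917, 'cx': 255.56167851459784, 'cy': 191.40395006480463, 'k1': -0.014045235884649834, 'eye': array([0.3695209 , 0.56737395, 0.72547342]), 'attitude': array([ 0.13375429, -1.06249606, -2.71248697])}
top {'fx': 407.71871868099413, 'fy': 407.71871868099413, 'cx': 252.62352360724577, 'cy': 193.16408969668842, 'k1': 0.049158616804137835, 'eye': array([0.33234174, 0.03075638, 0.89732083]), 'attitude': array([ 0.2055941 , -0.20690121, -1.60875938])}
{'time': 0.1, 'joint_positions': array([ 1.35309109,  0.32178014, -0.07006996,  1.45157981,  0.02257622,
        1.37079376, -0.05687342]), 'qd': array([-1.80011329e-03,  6.74800570e-05,  8.78018677e-04, -3.63129333e-03,
        2.76991037e-03,  3.90025168e-04,  1.04309929e-03]), 'joint_torque': array([ 5.47167781e-05, -4.92570198e+01, -4.05562464e-01, -3.13398457e+01,
       -6.42277999e-02,  3.94811947e-02,  7.22551499e-05]), 'position': array([ 0.14914471, -0.63206729,  0.18383705]), 'tool_rot': array([-3.11876777e+00, -3.63158035e-01,  4.39394337e-04]), 'ft_force': array([-0.09302023, -0.19697991, -0.6257602 ]), 'torque': array([-0.02810154, -0.01666376,  0.00158009]), 'grip_force': 0.0, 'grip_width': 0.9976023476894984}
```

View pics/side0.png

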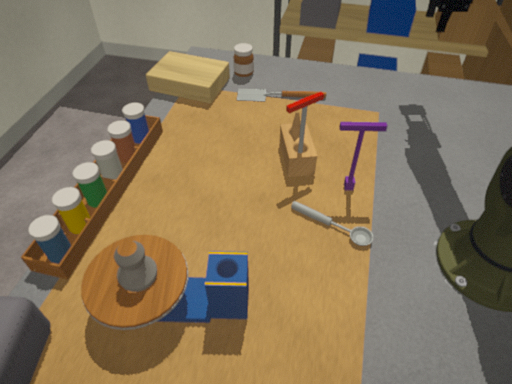

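View pics/top0.png

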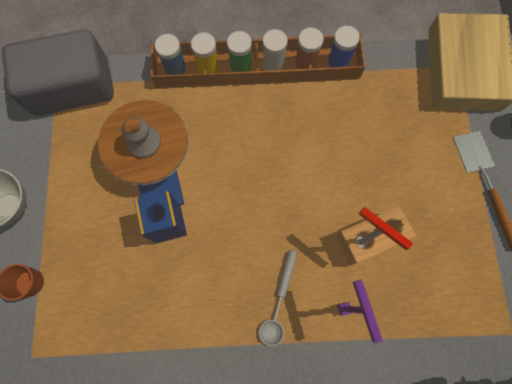

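Side view: red bar at (306,101), purple lookalike at (363,126), block at (298,150), tower mouth at (228,268). In the top view the red bar is at (386,228), purple at (368,310), tower mouth at (157,212) and block at (380,235).

Possible confusions for the key: purple T-key (368,310), spatula's brown handle (500,218) and red-brown pot (15,282), all top view. By the description I choose the red bar at (386,228) and check it in a crop.

```bash
cat > h.py <<'E'
import numpy as np,cv2
from scipy.spatial.transform import Rotation as R
from bench import ctrl,get_image,calibration
def ray(n,uv):
    c=calibration(n); d=np.array([(uv[0]-c['cx'])/c['fx'],(uv[1]-c['cy'])/c['fy']]); s=d.copy()
    for _ in range(10): s=d/(1+c['k1']*(s@s))
    v=R.from_rotvec(c['attitude']).apply([s[0],-s[1],-1]); return np.array(c['eye']),v/np.linalg.norm(v)
def onz(n,uv,z):
    e,v=ray(n,uv); return e+v*(z-e[2])/v[2]
def tri(a,b):  # side px, top px -> point, gap
    e1,v1=ray("side",a); e2,v2=ray("top",b)
    t=np.linalg.lstsq(np.c_[v1,-v2],e2-e1,rcond=None)[0]; p,q=e1+v1*t[0],e2+v2*t[1]
    return (p+q)/2,np.linalg.norm(p-q)
def mask(im,lo,hi):
    h=cv2.cvtColor(im,cv2.COLOR_RGB2HSV); return cv2.inRange(h,np.array(lo),np.array(hi))
def biggest(m):
    return max(cv2.findContours(m,cv2.RETR_EXTERNAL,cv2.CHAIN_APPROX_NONE)[0],key=cv2.contourArea)
E
python3 - <<'E'
from h import *
ims={n:cv2.imread(f"pics/{n}0.png")[:,:,::-1].copy() for n in("side","top")}
A=cv2.resize(ims["side"][80:200,240:400],None,fx=4,fy=4,interpolation=cv2.INTER_CUBIC)
B=cv2.resize(ims["top"][190:290,320:430],None,fx=4,fy=4,interpolation=cv2.INTER_CUBIC)
cv2.imwrite("pics/ca.png",A[:,:,::-1]);cv2.imwrite("pics/cb.png",B[:,:,::-1])
r={}
for n,im in ims.items():
    m=mask(im,(0,190,120),(6,255,255)); c=biggest(m); print(n,"red",cv2.minAreaRect(c),cv2.contourArea(c))
    m=mask(im,(20,150,130),(35,255,255)) ; 
    cs=[x for x in cv2.findContours(m,cv2.RETR_EXTERNAL,cv2.CHAIN_APPROX_NONE)[0] if cv2.contourArea(x)>15]
    for x in cs: print("  yel",cv2.minAreaRect(x))
A=cv2.resize(ims["side"][240:330,180:270],None,fx=4,fy=4,interpolation=cv2.INTER_CUBIC)
B=cv2.resize(ims["top"][170:260,115:205],None,fx=4,fy=4,interpolation=cv2.INTER_CUBIC)
cv2.imwrite("pics/cc.png",np.hstack([A,B])[:,:,::-1])
E
```

```text
side red ((305.20709228515625, 100.9970474243164), (7.846154689788818, 38.23077392578125), 67.38013458251953) 180.0
  yel ((225.5, 283.5), (1.0, 41.0), 90.0)
  yel ((227.5, 252.5), (1.0, 39.0), 90.0)
  yel ((72.2182388305664, 220.43417358398438), (28.353593826293945, 12.831202507019043), 54.78240966796875)
top red ((386.22003173828125, 227.54002380371094), (60.20000076293945, 7.400000095367432), 36.86989974975586) 385.5
  yel ((138.85757446289062, 216.4307861328125), (33.728885650634766, 1.710196852684021), 79.04593658447266)
  yel ((170.5529327392578, 208.48822021484375), (33.73268508911133, 1.7354434728622437), 77.47119140625)
```

View pics/ca.png

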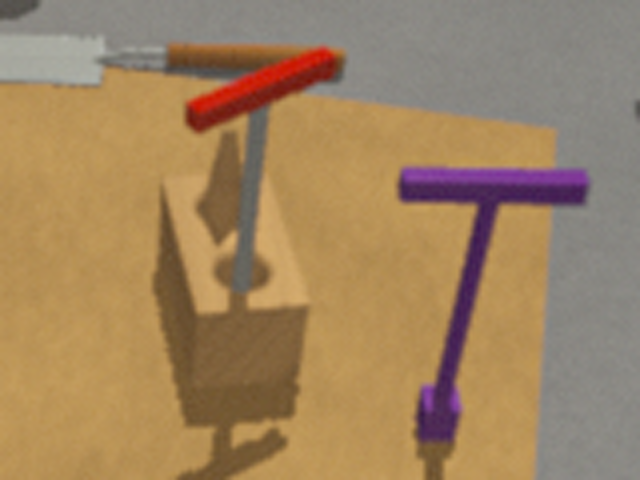

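View pics/cb.png

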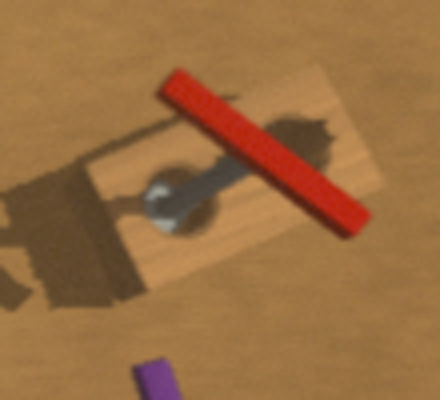

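View pics/cc.png

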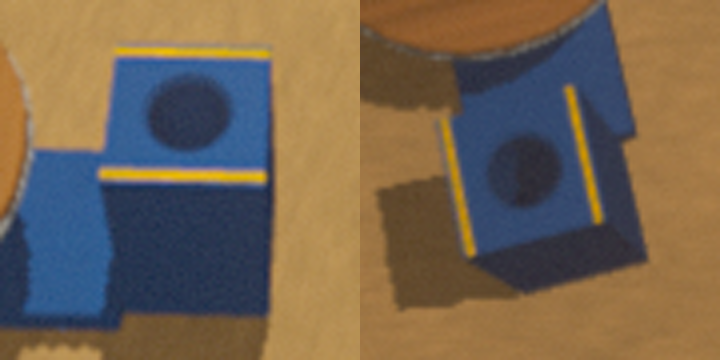

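The crops show the red bar over a grey shank standing in the block's nearer hole. The mouth of that hole is at side (300,148) and top (365,240). The purple key is separate. The tower mouth is at side (227.5,268) and top (155.8,212.5).

```bash
python3 - <<'E'
from h import *
np.set_printoptions(precision=4,suppress=True)
print("bar",tri((305.5,101),(386.2,227.5)))
print("mouth",tri((227.2,268.2),(155.2,212.5)))
top=cv2.imread("pics/top0.png")[:,:,::-1].copy(); side=cv2.imread("pics/side0.png")[:,:,::-1].copy()
for n,im,z in(("top",top,.205),("side",side,.2)):
    b=cv2.boxPoints(cv2.minAreaRect(biggest(mask(im,(0,190,120),(6,255,255)))))
    p=np.array([onz(n,q,z)[:2] for q in b]); 
    e=[p[1]-p[0],p[2]-p[1]]; l=max(e,key=np.linalg.norm); print(n,p,"len",[np.linalg.norm(x) for x in e],"head",np.degrees(np.arctan2(l[1],l[0])),p.mean(0))
for n,uv in(("top",(365,240)),("side",(300,148))): print("keyhole",n,onz(n,uv,.065))
print("hole2 top",onz("top",(395,225),.065))
# stripes at z=.125
for n,uvs in(("top",[((138.86,216.4),79.05),((170.55,208.5),77.5)]),("side",[((225.5,283.5),0),((227.5,252.5),0)])):
    print(n,[onz(n,u,.125) for u,_ in uvs])
p=[onz("top",(138.86+16*np.cos(np.radians(79)),216.4+16*np.sin(np.radians(79))),.125),onz("top",(138.86-16*np.cos(np.radians(79)),216.4-16*np.sin(np.radians(79))),.125)];d=p[1]-p[0];print("stripe head",np.degrees(np.arctan2(d[1],d[0])),np.linalg.norm(d))
s=ctrl.get_state(); M=R.from_rotvec(s['tool_rot']).as_matrix(); print(M,s['position'],s['time'])
E
```

```text
bar (array([ 0.4456, -0.2001,  0.2019]), np.float64(0.0007918778875492334))
mouth (array([0.5095, 0.2155, 0.1232]), np.float64(8.07649277926241e-05))
top [[ 0.4737 -0.1577]
 [ 0.4838 -0.1666]
 [ 0.4178 -0.2394]
 [ 0.4083 -0.2305]] len [np.float64(0.013406309353760837), np.float64(0.09824817052853002)] head -132.18899259371446 [ 0.4459 -0.1986]
side [[ 0.4856 -0.1781]
 [ 0.4164 -0.2556]
 [ 0.4058 -0.2277]
 [ 0.474  -0.1529]] len [np.float64(0.10391074490411695), np.float64(0.029868125516964963)] head -131.71194423838793 [ 0.4454 -0.2036]
keyhole top [ 0.4447 -0.1994  0.065 ]
keyhole side [ 0.4463 -0.1961  0.065 ]
hole2 top [ 0.4727 -0.2641  0.065 ]
top [array([0.5029, 0.2463, 0.125 ]), array([0.5156, 0.1856, 0.125 ])]
side [array([0.5033, 0.246 , 0.125 ]), array([0.518 , 0.1851, 0.125 ])]
stripe head 12.009242537385497 0.06382121831971696
[[ 0.9732  0.2298 -0.0005]
 [ 0.2298 -0.9732  0.0017]
 [-0.0001 -0.0018 -1.    ]] [ 0.1491 -0.6321  0.1838] 0.1
```

Call:
{"api": "apply_moves", "payload": {"dp": [[0,0,-0.02],[0,0,-0.02],[0,0,-0.02],[0,0,-0.02],[0,0,-0.02],[0.04,-0.005,0],[0.04,-0.005,0],[0.04,-0.005,0],[0.04,-0.005,0],[0.04,-0.005,0]], "twist": [[0,0,-0.121],[0,0,-0.121],[0,0,-0.121],[0,0,-0.121],[0,0,-0.121],[0,0,0],[0,0,0],[0,0,0],[0,0,0],[0,0,0]], "fingers": [0,0,0,0,0,0,0,0,0,0]}}

```text
time: 1.1
position: [0.2653, -0.4657, 0.2844]
tool_rot: [-2.87, -1.276, 0.0]
ft_force: [0.3, -0.8, 0.6]
grip_width: 0.996
grip_force: 0.0
```

Call:
{"api": "apply_moves", "payload": {"dp": [[0.04,-0.005,0],[0.04,-0.005,0],[0.04,-0.005,0],[0.04,-0.005,0],[0.04,-0.005,0],[0.04,-0.005,0],[0.04,-0.005,0],[0,0,0]], "twist": [[0,0,0],[0,0,0],[0,0,0],[0,0,0],[0,0,0],[0,0,0],[0,0,0],[0,0,0]], "fingers": [0,0,0,0,0,0,0,0]}}

```text
time: 1.9
position: [0.4296, -0.2296, 0.2849]
tool_rot: [-2.863, -1.291, -0.003]
ft_force: [0.4, -0.5, 1.1]
grip_width: 1.002
grip_force: 0.0
```

```bash
cat >> h.py <<'E'
def to(x,y,z,head):
    s=ctrl.get_state(); r=R.from_rotvec(s['tool_rot']); M=r.as_matrix()
    h=np.degrees(np.arctan2(M[1,0],M[0,0])); d=M.T@(np.array([x,y,z])-s['position'])
    g=R.from_euler('z',head,degrees=True)*R.from_euler('x',180,degrees=True)
    np.set_printoptions(precision=4,suppress=True)
    print("t",s['time'],"pos",s['position'],"head",h,"F",s['ft_force'],"T",s['torque'],"w",s['grip_width'],s['grip_force'])
    print("q",s['joint_positions'],"tool d",d,"twist",(r.inv()*g).as_rotvec())
E
python3 -c "
from h import *
to(.446,-.199,.182,48)"
```

```text
t 1.9 pos [ 0.4296 -0.2296  0.2849] head 48.56098218251106 F [ 0.3813 -0.5187  1.1254] T [-0.0668 -0.052   0.0449] w 1.002279946773162 0.0
q [ 0.9995 -0.0441 -0.5368  1.6589 -0.0249  1.5202 -0.2589] tool d [ 0.0335 -0.0079  0.103 ] twist [-0.0002 -0.0023  0.0098]
```

Call:
{"api": "apply_moves", "payload": {"dp": [[0.0335,-0.008,0],[0,0,0.03],[0,0,0.03],[0,0,0.03],[0,0,0.014],[0,0,0]], "twist": [[0,0,0.01],[0,0,0],[0,0,0],[0,0,0],[0,0,0],[0,0,0]], "fingers": [0,0,0,0,0,0]}}

```text
time: 2.5
position: [0.4411, -0.2056, 0.1789]
tool_rot: [-2.874, -1.26, 0.004]
ft_force: [0.6, -0.2, 0.5]
grip_width: 1.001
grip_force: 0.0
```

```bash
python3 - <<'E'
from h import *
to(.446,-.199,.181,48)
a=get_image("top")[170:270,330:450];b=get_image("side")[60:160,240:360]
cv2.imwrite("pics/g1.png",cv2.resize(np.hstack([a,b]),None,fx=3,fy=3)[:,:,::-1])
E
```

```text
t 2.5 pos [ 0.4411 -0.2056  0.1789] head 47.34517994776989 F [ 0.5624 -0.1643  0.4694] T [-0.0193 -0.065   0.0177] w 1.0006127896293848 0.0
q [ 0.9648  0.0012 -0.578   1.8301  0.0001  1.3148 -0.3577] tool d [ 0.0082 -0.0009 -0.0021] twist [-0.0041  0.0009 -0.0114]
```

View pics/g1.png

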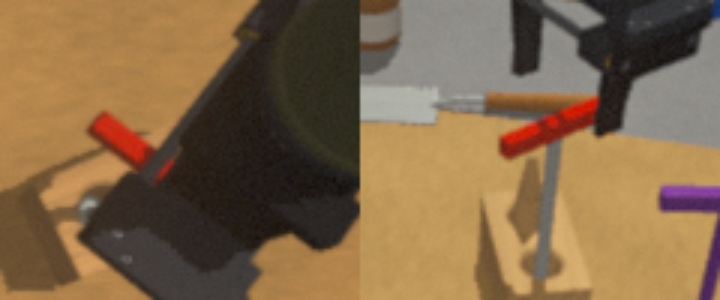

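The side panel shows the fingers straddling the bar, with tips near crop (525,75) and (608,133). Their midpoint looks off from the bar's middle at (550,125). I'll check this by projection before closing.

```bash
cat >> h.py <<'E'
def proj(n,p):
    c=calibration(n); q=R.from_rotvec(c['attitude']).inv().apply(np.array(p)-c['eye']); s=np.array([q[0],-q[1]])/-q[2]
    s=s*(1+c['k1']*(s@s)); return np.array([c['fx']*s[0]+c['cx'],c['fy']*s[1]+c['cy']])
E
python3 - <<'E'
from h import *
s=ctrl.get_state(); M=R.from_rotvec(s['tool_rot']).as_matrix();p=s['position']
for k in(-.051,0,.051): print(k,proj("side",p+M[:,1]*k), proj("top",p+M[:,1]*k))
print(proj("side",[.446,-.2,.2]))
print("tips from px", tri((240+(566-360)/3,60+104/3),proj("top",p)))
im=get_image("side"); cv2.imwrite("pics/g2.png",cv2.resize(im[50:150,240:360],None,fx=6,fy=6,interpolation=cv2.INTER_CUBIC)[:,:,::-1])
E
```

```text
-0.051 [320.24570324 118.19651448] [369.29615418 253.23904653]
0 [306.03411256 106.96351574] [386.37235174 230.95274804]
0.051 [292.6870401  96.4203907] [403.07342    209.24917273]
[305.07536332 101.65545401]
tips from px (array([ 0.43776432, -0.192233  ,  0.22441251]), np.float64(0.002390382297350289))
```

View pics/g2.png

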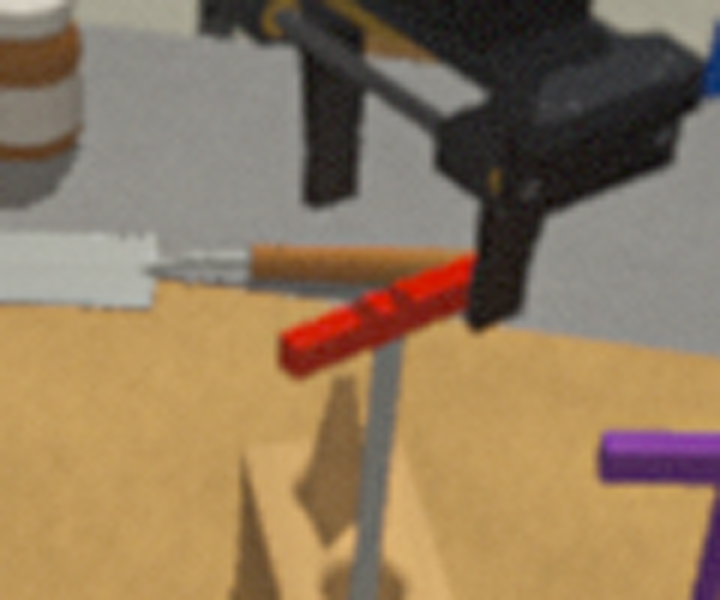

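The fingertips appear at side pixels (295,84) and (322.5,104), about 13 px higher than the projected TCP line. I'll work out how high that puts them.

```bash
python3 - <<'E'
from h import *
s=ctrl.get_state(); M=R.from_rotvec(s['tool_rot']).as_matrix();p=s['position']
for uv,k in(((294.5,84),.05),((322.5,104),-.05)):
    q=p+M[:,1]*k; e,v=ray("side",uv)
    t=np.linalg.lstsq(np.c_[v,[0,0,-1]],q-e,rcond=None)[0]; print(e+v*t[0],q, "gap",np.linalg.norm((e+v*t[0]-q)[:2]))
for z in(.25,.3): print(z,[proj("top",[*(p+M[:,1]*b+M[:,0]*a)[:2],z]).round() for a,b in((-.0375,-.095),(.0375,-.095),(.0375,.095),(-.0375,.095))])
im=get_image("top"); cv2.imwrite("pics/g3.png",cv2.resize(im[130:290,320:512],None,fx=4,fy=3.75,interpolation=cv2.INTER_CUBIC)[:,:,::-1])
E
```

```text
[ 0.47861125 -0.24052327  0.21605659] [ 0.48042228 -0.24027872  0.18244285] gap 0.0018274634250177808
[ 0.40517819 -0.17261716  0.21897536] [ 0.40686369 -0.17253594  0.18222037] gap 0.0016874589100096342
0.25 [array([385., 286.]), array([345., 254.]), array([414., 166.]), array([453., 194.])]
0.3 [array([396., 284.]), array([352., 250.]), array([426., 155.]), array([469., 185.])]
```

View pics/g3.png

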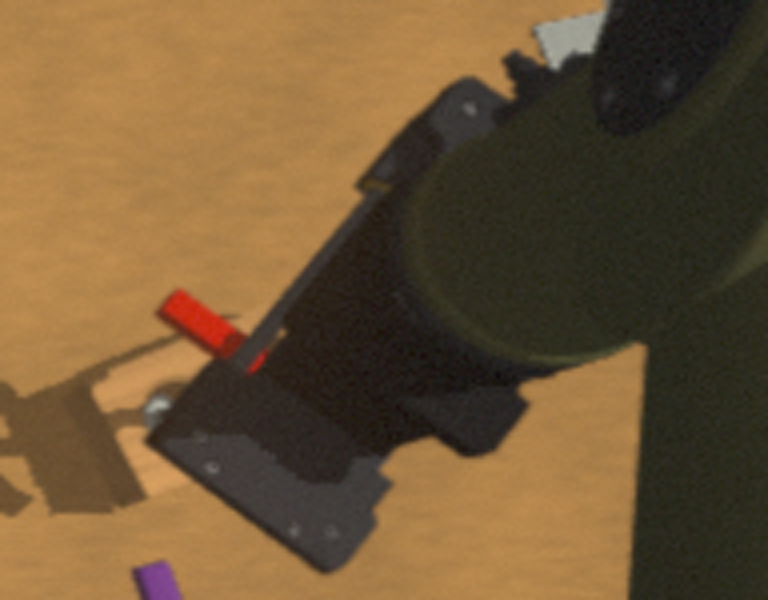

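The body matches in plan, but the fingertips look about 35 mm higher than the reported TCP. That puts them just above the bar. Going 28 mm lower is safe either way, because the palm stays above the bar.

Call:
{"api": "apply_moves", "payload": {"dp": [[0.007,-0.001,0],[0,0,0.01],[0,0,0.01],[0,0,0.008],[0,0,0]], "twist": [[0,0,0],[0,0,0],[0,0,0],[0,0,0],[0,0,0]], "fingers": [0,0,0,0,0]}}

```text
time: 3.2
position: [0.4455, -0.1995, 0.151]
tool_rot: [-2.875, -1.261, 0.003]
ft_force: [0.5, -0.2, 0.1]
grip_width: 1.0
grip_force: 0.0
```

```bash
python3 - <<'E'
from h import *
to(.446,-.199,.181,48)
im=get_image("side"); cv2.imwrite("pics/g4.png",cv2.resize(im[60:140,250:350],None,fx=6,fy=6,interpolation=cv2.INTER_CUBIC)[:,:,::-1])
E
```

```text
t 3.2 pos [ 0.4455 -0.1995  0.151 ] head 47.37185913180653 F [ 0.487  -0.203   0.1369] T [-0.0249 -0.0513  0.0555] w 0.9997219231023108 0.0
q [ 0.953   0.0249 -0.5894  1.8665  0.0141  1.2576 -0.3847] tool d [ 0.0007 -0.0001 -0.03  ] twist [-0.0032  0.0008 -0.011 ]
```

View pics/g4.png

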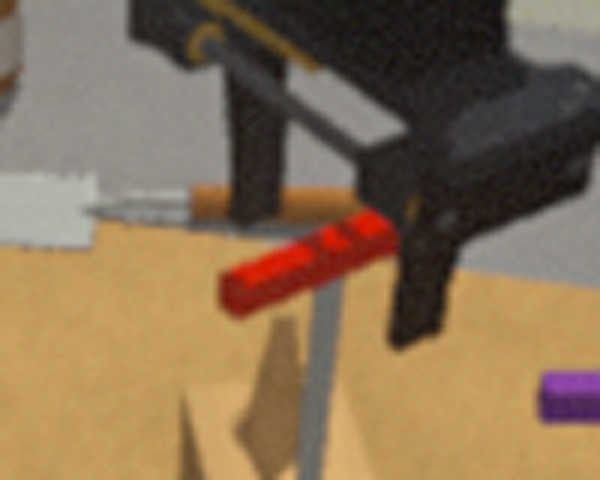

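The tips are now at side pixels (292.5,97) and (319,118), i.e. z≈0.183, so they straddle the bar. I'll close partway and track the tips numerically, to see whether they advance with closing.

Call:
{"api": "apply_moves", "payload": {"dp": [[0,0,0],[0,0,0],[0,0,0],[0,0,0],[0,0,0],[0,0,0],[0,0,0],[0,0,0]], "twist": [[0,0,0.011],[0,0,0],[0,0,0],[0,0,0],[0,0,0],[0,0,0],[0,0,0],[0,0,0]], "fingers": [0.6,0.6,0.6,0.6,0.6,0.6,0.6,0.6], "newtons": 10}}

```text
time: 4.05
position: [0.4468, -0.2, 0.1529]
tool_rot: [2.884, 1.246, -0.0]
ft_force: [0.2, 0.4, -0.2]
grip_width: 0.423
grip_force: 0.0
```

```bash
python3 - <<'E'
from h import *
to(.446,-.199,.151,48)
old=cv2.imread("pics/g4.png")[:,:,::-1]; old=cv2.resize(old,(100,80),interpolation=cv2.INTER_AREA); new=get_image("side")[60:140,250:350]
np.save("pics/new.npy",new)
for im in(old,new):
    d=(im.max(2)<60); print([f"{c+250}:{60+np.where(d[:,c])[0].max()}" if d[:,c].any() else "" for c in range(30,80,2)])
E
```

```text
t 4.05 pos [ 0.4468 -0.2     0.1529] head 46.74000108463349 F [ 0.1845  0.3655 -0.2336] T [-0.0292  0.0042 -0.0074] w 0.42342917031456273 0.0
q [ 0.9529  0.0235 -0.5894  1.8639  0.0138  1.2582 -0.3956] tool d [ 0.0002 -0.0013  0.0019] twist [ 0.0001  0.0001 -0.022 ]
['280:70', '282:63', '284:62', '', '288:96', '290:97', '292:96', '294:95', '296:89', '298:66', '300:67', '302:80', '304:82', '306:83', '308:85', '310:92', '312:93', '314:95', '316:116', '318:116', '320:115', '322:114', '324:105', '326:100', '328:99']
['280:64', '282:70', '284:72', '286:74', '288:68', '290:67', '292:66', '294:98', '296:99', '298:99', '300:98', '302:97', '304:88', '306:89', '308:110', '310:109', '312:109', '314:108', '316:100', '318:100', '320:101', '322:100', '324:99', '326:99', '328:98']
```

Closing does not advance the tips; they stay at z≈0.185 as the camera sees them. With the bar at 192–208 mm, the pads cover it. I'll fix the small heading error and close.

Call:
{"api": "apply_moves", "payload": {"dp": [[0,-0.001,0.002],[0,0,0],[0,0,0],[0,0,0],[0,0,0],[0,0,0],[0,0,0],[0,0,0]], "twist": [[0,0,-0.022],[0,0,0],[0,0,0],[0,0,0],[0,0,0],[0,0,0],[0,0,0],[0,0,0]], "fingers": [0.6,1,1,1,1,1,1,1], "newtons": 30}}

```text
time: 4.9
position: [0.446, -0.1993, 0.1509]
tool_rot: [-2.87, -1.278, 0.0]
ft_force: [0.1, 0.4, 0.7]
grip_width: 0.157
grip_force: 30.0
```

```bash
python3 -c "
from h import *
to(.446,-.199,.151,48)"
```

```text
t 4.9 pos [ 0.446  -0.1993  0.1509] head 48.00426965410886 F [0.1132 0.4269 0.731 ] T [ 0.0479  0.0801 -0.0448] w 0.15713158701033367 29.993363320827484
q [ 0.9531  0.0228 -0.59    1.8686  0.0134  1.2542 -0.374 ] tool d [ 0.0002 -0.0002 -0.0001] twist [-0.0001  0.0001  0.0001]
```

The opening of 13.7 mm matches the bar. I lift straight up.

Call:
{"api": "apply_moves", "payload": {"dp": [[0,0,-0.005],[0,0,-0.01],[0,0,-0.015],[0,0,-0.02],[0,0,-0.02],[0,0,-0.025],[0,0,-0.025],[0,0,-0.025],[0,0,-0.025],[0,0,-0.02]], "twist": [[0,0,0],[0,0,0],[0,0,0],[0,0,0],[0,0,0],[0,0,0],[0,0,0],[0,0,0],[0,0,0],[0,0,0]], "fingers": [1,1,1,1,1,1,1,1,1,1], "newtons": 45}}

```text
time: 5.9
position: [0.4462, -0.1992, 0.3429]
tool_rot: [2.869, 1.277, 0.001]
ft_force: [0.0, 0.1, -3.5]
grip_width: 0.159
grip_force: 45.0
```

```bash
python3 - <<'E'
from h import *
to(.5095,.2157,.341,138)
for n in("side","top"):
    im=get_image(n); np.save(f"pics/lift_{n}.npy",im); m=mask(im,(0,170,100),(6,255,255))
    print(n,[(cv2.contourArea(c),cv2.minAreaRect(c)) for c in cv2.findContours(m,cv2.RETR_EXTERNAL,cv2.CHAIN_APPROX_NONE)[0] if cv2.contourArea(c)>10])
s=ctrl.get_state();p=s['position']
for dz in(0.019,.035,.049): print(dz,proj("side",p+[0,0,dz]),proj("top",p+[0,0,dz]))
E
```

```text
t 5.9 pos [ 0.4462 -0.1992  0.3429] head 48.006850626539276 F [ 0.0373  0.1064 -3.5464] T [-0.0572 -0.1045 -0.0463] w 0.15924188379113383 44.991631507873535
q [ 0.9644 -0.0401 -0.5721  1.5419 -0.0214  1.6319 -0.3416] tool d [ 0.3508 -0.2306  0.0016] twist [ 0.0013  0.0011 -1.5707]
side [(176.5, ((302.25, 20.249996185302734), (10.119288444519043, 23.084625244140625), 71.56504821777344)), (82.0, ((329.5, 12.5), (11.0, 9.0), 90.0))]
top [(124.5, ((408.12841796875, 179.02029418945312), (16.739660263061523, 9.183563232421875), 35.53767776489258))]
0.019 [311.5475  31.7974] [423.5682 205.1059]
0.035 [312.3612  23.8021] [428.5518 202.2667]
0.049 [313.0929  16.6093] [433.1634 199.6412]
```

Lifted: the load cell reads 3.5 N, about 360 g. The bar's midpoint is 49 mm above the reported TCP, so the key's underside is at TCP z − 0.141. Now over to the tower, then turn.

Call:
{"api": "apply_moves", "payload": {"dp": [[0.02,-0.013,0],[0.039,-0.0256,0],[0.039,-0.0256,0],[0.039,-0.0256,0],[0.039,-0.0256,0],[0.039,-0.0256,0],[0.039,-0.0256,0],[0.039,-0.0256,0],[0.039,-0.0256,0],[0.019,-0.0128,0]], "twist": [[0,0,0],[0,0,0],[0,0,0],[0,0,0],[0,0,0],[0,0,0],[0,0,0],[0,0,0],[0,0,0],[0,0,0]], "fingers": [1,1,1,1,1,1,1,1,1,1]}}

```text
time: 7.0
position: [0.508, 0.2208, 0.3397]
tool_rot: [-2.863, -1.285, 0.001]
ft_force: [-0.1, 0.2, -3.5]
grip_width: 0.153
grip_force: 45.0
```

Call:
{"api": "apply_moves", "payload": {"dp": [[0,0,0],[0,0,0],[0,0,0],[0,0,0],[0,0,0],[0,0,0],[0,0,0],[0,0,0],[0,0,0],[0,0,0]], "twist": [[0,0,-0.14],[0,0,-0.14],[0,0,-0.14],[0,0,-0.14],[0,0,-0.14],[0,0,-0.14],[0,0,-0.14],[0,0,-0.14],[0,0,-0.14],[0,0,-0.14]], "fingers": [1,1,1,1,1,1,1,1,1,1]}}

```text
time: 8.0
position: [0.5091, 0.2154, 0.3395]
tool_rot: [-1.363, -2.829, 0.002]
ft_force: [-0.2, -0.4, -3.9]
grip_width: 0.154
grip_force: 45.0
```

```bash
python3 - <<'E'
from h import *
to(.5097,.2157,.30,130)
S=get_image("side");T=get_image("top");np.save("pics/t_side.npy",S);np.save("pics/t_top.npy",T)
for n,im in(("side",S),("top",T)):
    m=mask(im,(0,170,100),(6,255,255))
    print(n,[(cv2.contourArea(c),cv2.minAreaRect(c)) for c in cv2.findContours(m,cv2.RETR_EXTERNAL,cv2.CHAIN_APPROX_NONE)[0] if cv2.contourArea(c)>10])
p=ctrl.get_state()['position']; print("exp bar",proj("side",p+[0,0,.049]),proj("top",p+[0,0,.049]),"exp tip",proj("side",p+[0,0,-.141]))
a=S[180:300,160:300]
cv2.imwrite("pics/t1.png",cv2.resize(a,None,fx=5,fy=5,interpolation=cv2.INTER_CUBIC)[:,:,::-1])
E
```

```text
t 8.0 pos [0.5091 0.2154 0.3395] head 128.55238735431718 F [-0.2199 -0.4179 -3.8513] T [ 0.0188 -0.1906 -0.0412] w 0.15428997195560615 44.99118268489838
q [ 0.5995  0.2755 -1.2854  1.3922  0.2653  1.6683  0.0235] tool d [-0.0002  0.0007  0.0395] twist [-0.0018 -0.0001 -0.0253]
side [(468.0, ((219.9264678955078, 160.0441436767578), (52.13557052612305, 13.548388481140137), 59.03623962402344))]
top [(26.5, ((135.98001098632812, 147.63999938964844), (12.20000171661377, 3.200000286102295), 53.13010025024414))]
exp bar [215.9402 154.561 ] [107.0422 169.6776] exp tip [224.8853 242.9597]
```

```bash
python3 - <<'E'
from h import *
S=np.load("pics/t_side.npy")
p=ctrl.get_state()['position']
for h in(.02,.06,.1,.14,.17):
    u,v=proj("side",p+[0,0,-.141+h]); r=int(round(v)); print(h,round(u,1),r)
    print("   ",[(c,*S[r,c]) for c in range(208,244,2)])
m=mask(S,(0,170,100),(6,255,255)); ys,xs=np.where(m>0); print([(y,xs[ys==y].min(),xs[ys==y].max()) for y in range(130,200,4) if (ys==y).any()])
b=np.array([-.05,.05]);M=R.from_rotvec(ctrl.get_state()['tool_rot']).as_matrix()
print([proj("side",p+[0,0,.049]+M[:,0]*k) for k in b])
E
```

```text
0.02 224.1 236
    [(208, np.uint8(200), np.uint8(160), np.uint8(99)), (210, np.uint8(199), np.uint8(160), np.uint8(99)), (212, np.uint8(198), np.uint8(159), np.uint8(96)), (214, np.uint8(200), np.uint8(160), np.uint8(97)), (216, np.uint8(193), np.uint8(152), np.uint8(93)), (218, np.uint8(124), np.uint8(123), np.uint8(117)), (220, np.uint8(151), np.uint8(150), np.uint8(141)), (222, np.uint8(118), np.uint8(116), np.uint8(108)), (224, np.uint8(126), np.uint8(122), np.uint8(115)), (226, np.uint8(121), np.uint8(119), np.uint8(112)), (228, np.uint8(198), np.uint8(199), np.uint8(188)), (230, np.uint8(193), np.uint8(195), np.uint8(186)), (232, np.uint8(165), np.uint8(166), np.uint8(159)), (234, np.uint8(167), np.uint8(143), np.uint8(110)), (236, np.uint8(202), np.uint8(162), np.uint8(95)), (238, np.uint8(204), np.uint8(164), np.uint8(102)), (240, np.uint8(208), np.uint8(169), np.uint8(104)), (242, np.uint8(207), np.uint8(168), np.uint8(103))]
0.06 222.5 220
    [(208, np.uint8(197), np.uint8(160), np.uint8(96)), (210, np.uint8(197), np.uint8(157), np.uint8(94)), (212, np.uint8(198), np.uint
[... 3424 characters left out ...]
int8(165), np.uint8(98)), (238, np.uint8(206), np.uint8(167), np.uint8(103)), (240, np.uint8(205), np.uint8(165), np.uint8(101)), (242, np.uint8(204), np.uint8(165), np.uint8(99))]
[(138, np.int64(211), np.int64(213)), (142, np.int64(211), np.int64(216)), (146, np.int64(212), np.int64(219)), (150, np.int64(212), np.int64(221)), (154, np.int64(214), np.int64(224)), (158, np.int64(215), np.int64(226)), (162, np.int64(214), np.int64(229)), (166, np.int64(217), np.int64(230)), (170, np.int64(219), np.int64(232)), (174, np.int64(221), np.int64(234)), (178, np.int64(224), np.int64(235)), (182, np.int64(226), np.int64(234))]
[array([202.83903991, 131.71301519]), array([230.77990942, 180.43612207])]
```

The shank sits within 1–2 px of the expected line. I'll lower to just above the mouth, adding +2 mm in x, and compare directly there.

Call:
{"api": "apply_moves", "payload": {"dp": [[-0.001,0.002,0.012],[0,0,0.015],[0,0,0.015],[0,0,0.015],[0,0,0]], "twist": [[0,0,0],[0,0,0],[0,0,0],[0,0,0],[0,0,0]], "fingers": [1,1,1,1,1]}}

```text
time: 8.6
position: [0.5105, 0.2152, 0.281]
tool_rot: [-1.372, -2.824, 0.006]
ft_force: [0.4, -0.2, -4.2]
grip_width: 0.154
grip_force: 45.0
```

```bash
python3 - <<'E'
from h import *
to(.5097,.2157,.26,130)
S=get_image("side");S0=cv2.imread("pics/side0.png")[:,:,::-1]
p=ctrl.get_state()['position']; print("exp bottom",proj("side",p+[0,0,-.141]),"mouth",proj("side",[.5097,.2157,.125]))
for r in(195,205,215,225): # shank: grey columns
    row=S[r,205:245].astype(int); g=np.where((np.ptp(row,axis=1)<30)&(row.max(1)>90))[0]+205; z=None
    print(r,g.min() if len(g) else None,g.max() if len(g) else None)
# mouth ellipse in first image (dark in blue top)
d=(S0[255:282,208:246].astype(int)[:,:,2]<85)
n,l,st,ce=cv2.connectedComponentsWithStats(d.astype(np.uint8)); print([(st[i],ce[i]+[208,255]) for i in range(1,n) if st[i][4]>50])
cv2.imwrite("pics/t2.png",cv2.resize(np.hstack([S[150:300,180:280],S0[150:300,180:280]]),None,fx=4,fy=4,interpolation=cv2.INTER_CUBIC)[:,:,::-1])
E
```

```text
t 8.6 pos [0.5105 0.2152 0.281 ] head 128.16871251388596 F [ 0.3583 -0.157  -4.1626] T [-0.0128 -0.1453  0.0091] w 0.15357436390024606 44.99150276184082
q [ 0.6128  0.2873 -1.2777  1.5015  0.2742  1.5598  0.0088] tool d [ 0.0008 -0.0002  0.021 ] twist [-0.0043 -0.0007 -0.032 ]
exp bottom [225.75   262.3541] mouth [227.0458 267.7188]
195 None None
205 218 221
215 219 225
225 220 226
[(array([ 10,   6,  19,  16, 226], dtype=int32), array([226.5664, 268.7035]))]
```

View pics/t2.png

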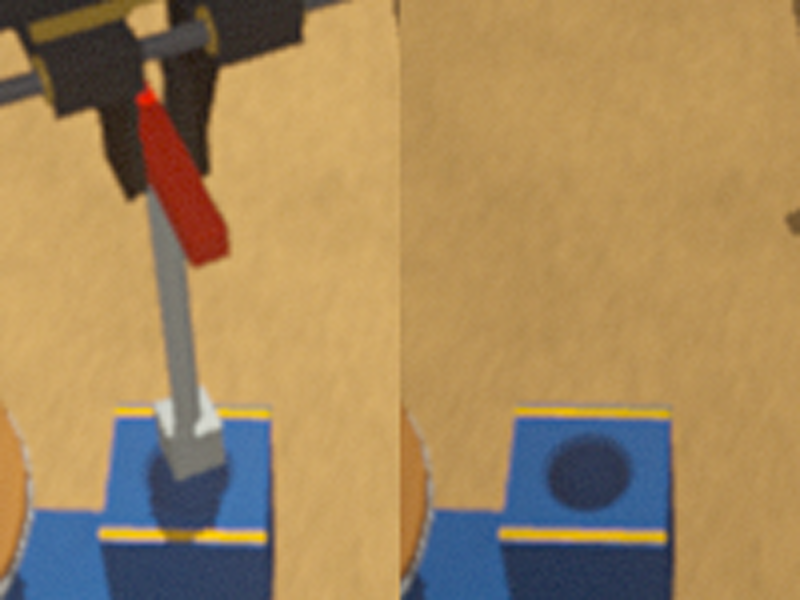

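The socket hangs over the mouth: the underside centre is near crop (189,455) and the mouth centre at (188,473), agreeing in column to about 1 px. I enter in small steps, watching the force.

Call:
{"api": "apply_moves", "payload": {"dp": [[0,0,0.005],[0,0,0.005],[0,0,0.004],[0,0,0.003],[0,0,0]], "twist": [[0,0,0],[0,0,0],[0,0,0],[0,0,0],[0,0,0]], "fingers": [1,1,1,1,1]}}

```text
time: 9.15
position: [0.5116, 0.2161, 0.2664]
tool_rot: [-1.372, -2.826, 0.001]
ft_force: [0.0, -0.0, -3.7]
grip_width: 0.159
grip_force: 45.0
```

Call:
{"api": "apply_moves", "payload": {"dp": [[0,0,0.003],[0,0,0.003],[0,0,0]], "twist": [[0,0,0],[0,0,0],[0,0,0]], "fingers": [1,1,1]}}

```text
time: 9.45
position: [0.5115, 0.2161, 0.2603]
tool_rot: [-1.372, -2.826, 0.001]
ft_force: [0.5, -0.1, -3.7]
grip_width: 0.156
grip_force: 45.0
```

It is in without contact. Going down the bore.

Call:
{"api": "apply_moves", "payload": {"dp": [[0,0,0.005],[0,0,0.006],[0,0,0.006],[0,0,0.006],[0,0,0.006],[0,0,0]], "twist": [[0,0,0],[0,0,0],[0,0,0],[0,0,0],[0,0,0],[0,0,0]], "fingers": [1,1,1,1,1,1]}}

```text
time: 10.05
position: [0.5111, 0.2159, 0.2307]
tool_rot: [-1.371, -2.825, 0.002]
ft_force: [-0.5, -0.7, -3.6]
grip_width: 0.154
grip_force: 45.0
```

Call:
{"api": "apply_moves", "payload": {"dp": [[0,0,0.006],[0,0,0.006],[0,0,0.006],[0,0,0.006],[0,0,0.005],[0,0,0]], "twist": [[0,0,0],[0,0,0],[0,0,0],[0,0,0],[0,0,0],[0,0,0]], "fingers": [1,1,1,1,1,1]}}

```text
time: 10.65
position: [0.5112, 0.216, 0.2019]
tool_rot: [-1.371, -2.825, 0.002]
ft_force: [0.6, -0.2, -4.0]
grip_width: 0.157
grip_force: 45.0
```

```bash
python3 -c "
from h import *
to(.511,.216,.186,128)"
```

```text
t 10.65 pos [0.5112 0.216  0.2019] head 128.22064138872514 F [ 0.6459 -0.2176 -4.0097] T [ 0.0376 -0.1567  0.0173] w 0.1566762915618277 44.99151885509491
q [ 0.6006  0.3246 -1.254   1.6335  0.3116  1.4129 -0.0211] tool d [ 0.0002 -0.0002  0.0159] twist [-0.0014 -0.0003  0.0039]
```

Call:
{"api": "apply_moves", "payload": {"dp": [[0,0,0.005],[0,0,0.005],[0,0,0.003],[0,0,0.002],[0,0,0.001],[0,0,0]], "twist": [[0,0,0],[0,0,0],[0,0,0],[0,0,0],[0,0,0],[0,0,0]], "fingers": [1,1,1,1,1,1]}}

```text
time: 11.25
position: [0.5117, 0.2163, 0.1867]
tool_rot: [-1.372, -2.826, 0.0]
ft_force: [-0.5, 0.3, -3.4]
grip_width: 0.155
grip_force: 45.0
```

Call:
{"api": "apply_moves", "payload": {"dp": [[0,0,0.001],[0,0,0.001],[0,0,0]], "twist": [[0,0,0],[0,0,0],[0,0,0]], "fingers": [1,1,1]}}

```text
time: 11.55
position: [0.5117, 0.2163, 0.1847]
tool_rot: [-1.372, -2.826, 0.0]
ft_force: [-0.4, -0.2, -3.0]
grip_width: 0.155
grip_force: 45.0
```

Call:
{"api": "apply_moves", "payload": {"dp": [[0,0,0.001],[0,0,0.001],[0,0,0]], "twist": [[0,0,0],[0,0,0],[0,0,0]], "fingers": [1,1,1]}}

```text
time: 11.85
position: [0.5118, 0.2164, 0.1829]
tool_rot: [1.372, 2.826, 0.0]
ft_force: [-0.5, -0.8, -2.9]
grip_width: 0.16
grip_force: 45.0
```

Call:
{"api": "apply_moves", "payload": {"dp": [[0,0,0.001],[0,0,0.001],[0,0,0]], "twist": [[0,0,0],[0,0,0],[0,0,0]], "fingers": [1,1,1]}}

```text
time: 12.15
position: [0.5119, 0.2164, 0.1811]
tool_rot: [1.372, 2.826, 0.0]
ft_force: [0.3, 0.2, -1.6]
grip_width: 0.158
grip_force: 45.0
```

Call:
{"api": "apply_moves", "payload": {"dp": [[0,0,0.001],[0,0,0.001],[0,0,0]], "twist": [[0,0,0],[0,0,0],[0,0,0]], "fingers": [1,1,1]}}

```text
time: 12.45
position: [0.512, 0.2166, 0.1793]
tool_rot: [1.371, 2.826, 0.001]
ft_force: [-0.2, -0.2, 3.7]
grip_width: 0.157
grip_force: 45.0
```

Contact on the stem top at TCP z≈0.181, about 84.5 mm down, so this is a wrong heading. Stiffness is about 5 N/mm. I try headings in counter-clockwise steps of 0.17 rad, lifting clear each time.

Call:
{"api": "apply_moves", "payload": {"dp": [[0,0,-0.006],[0,0,-0.006],[0,0,0],[0,0,0],[0,0,0.006],[0,0,0.004],[0,0,0.002],[0,0,0]], "twist": [[0,0,0],[0,0,0],[0,0,-0.085],[0,0,-0.085],[0,0,0],[0,0,0],[0,0,0],[0,0,0]], "fingers": [1,1,1,1,1,1,1,1]}}

```text
time: 13.25
position: [0.5115, 0.2161, 0.1783]
tool_rot: [-1.128, -2.932, 0.001]
ft_force: [0.4, -0.3, -4.3]
grip_width: 0.156
grip_force: 45.0
```

Call:
{"api": "apply_moves", "payload": {"dp": [[0,0,-0.006],[0,0,-0.006],[0,0,0],[0,0,0],[0,0,0.006],[0,0,0.004],[0,0,0.002],[0,0,0]], "twist": [[0,0,0],[0,0,0],[0,0,-0.085],[0,0,-0.085],[0,0,0],[0,0,0],[0,0,0],[0,0,0]], "fingers": [1,1,1,1,1,1,1,1]}}

```text
time: 14.05
position: [0.5116, 0.2163, 0.1785]
tool_rot: [-0.875, -3.017, 0.0]
ft_force: [0.3, 0.1, -4.0]
grip_width: 0.153
grip_force: 45.0
```

No contact at this depth at either of the last two headings. I lower further at the current one.

Call:
{"api": "apply_moves", "payload": {"dp": [[0,0,0.002],[0,0,0.001],[0,0,0]], "twist": [[0,0,0],[0,0,0],[0,0,0]], "fingers": [1,1,1]}}

```text
time: 14.35
position: [0.5117, 0.2163, 0.1757]
tool_rot: [-0.874, -3.018, 0.0]
ft_force: [-0.3, 1.0, -3.5]
grip_width: 0.161
grip_force: 45.0
```

Call:
{"api": "apply_moves", "payload": {"dp": [[0,0,0.001],[0,0,0.001],[0,0,0]], "twist": [[0,0,0],[0,0,0],[0,0,0]], "fingers": [1,1,1]}}

```text
time: 14.65
position: [0.5117, 0.2163, 0.1737]
tool_rot: [-0.874, -3.018, 0.0]
ft_force: [-0.6, -0.6, -3.6]
grip_width: 0.155
grip_force: 45.0
```

Call:
{"api": "apply_moves", "payload": {"dp": [[0,0,0.001],[0,0,0.001],[0,0,0]], "twist": [[0,0,0],[0,0,0],[0,0,0]], "fingers": [1,1,1]}}

```text
time: 14.95
position: [0.5117, 0.2163, 0.1717]
tool_rot: [-0.874, -3.017, 0.0]
ft_force: [0.1, -0.0, -3.6]
grip_width: 0.155
grip_force: 45.0
```

It is sliding onto the stem. I continue to the seat.

Call:
{"api": "apply_moves", "payload": {"dp": [[0,0,0.002],[0,0,0.002],[0,0,0.001],[0,0,0]], "twist": [[0,0,0],[0,0,0],[0,0,0],[0,0,0]], "fingers": [1,1,1,1]}}

```text
time: 15.35
position: [0.5116, 0.2163, 0.1665]
tool_rot: [-0.874, -3.017, 0.0]
ft_force: [0.4, 0.4, -4.1]
grip_width: 0.152
grip_force: 45.0
```

Call:
{"api": "apply_moves", "payload": {"dp": [[0,0,0.001],[0,0,0.001],[0,0,0]], "twist": [[0,0,0],[0,0,0],[0,0,0]], "fingers": [1,1,1]}}

```text
time: 15.65
position: [0.5117, 0.2163, 0.1647]
tool_rot: [-0.874, -3.017, 0.0]
ft_force: [0.1, 0.4, -3.0]
grip_width: 0.156
grip_force: 45.0
```

Call:
{"api": "apply_moves", "payload": {"dp": [[0,0,0.001],[0,0,0.001],[0,0,0]], "twist": [[0,0,0],[0,0,0],[0,0,0]], "fingers": [1,1,1]}}

```text
time: 15.95
position: [0.5122, 0.2166, 0.1638]
tool_rot: [0.874, 3.017, 0.001]
ft_force: [-1.0, 0.4, 4.3]
grip_width: 0.156
grip_force: 45.0
```

```bash
python3 -c "
from h import *
to(.5117,.2163,.164,147.7)"
```

```text
t 15.95 pos [0.5122 0.2166 0.1638] head 147.69416277762022 F [-0.9597  0.4193  4.3439] T [-0.0008 -0.0396  0.0033] w 0.1556863085885794 44.99349117279053
q [ 0.6076  0.3829 -1.2827  1.6874  0.376   1.3548  0.2689] tool d [ 0.0002 -0.0006 -0.0002] twist [ 0.0009  0.0009 -0.0001]
```

Seated: the underside is 102 mm down with about 8 N of contact. I ease the press slightly, then turn clockwise in steps to feel where the stem takes up.

Call:
{"api": "apply_moves", "payload": {"dp": [[0,0,-0.001],[0,0,0],[0,0,0],[0,0,0]], "twist": [[0,0,0],[0,0,0.05],[0,0,0.05],[0,0,0]], "fingers": [1,1,1,1]}}

```text
time: 16.35
position: [0.5118, 0.2162, 0.1638]
tool_rot: [1.024, 2.97, -0.0]
ft_force: [-0.1, -0.4, -0.3]
grip_width: 0.156
grip_force: 45.0
```

```bash
python3 -c "
from h import *
to(.5117,.2163,.164,147.7)"
```

```text
t 16.35 pos [0.5118 0.2162 0.1638] head 141.9534029899838 F [-0.1298 -0.4125 -0.3135] T [ 0.1214 -0.2339  0.0101] w 0.15577422724651296 44.993024468421936
q [ 0.5961  0.3688 -1.2604  1.6878  0.3598  1.3508  0.1814] tool d [ 0.0001  0.     -0.0002] twist [-0.0001  0.0004 -0.1003]
```

Call:
{"api": "apply_moves", "payload": {"dp": [[0,0,0],[0,0,0],[0,0,0]], "twist": [[0,0,0.05],[0,0,0.05],[0,0,0]], "fingers": [1,1,1]}}

```text
time: 16.65
position: [0.5117, 0.2162, 0.1638]
tool_rot: [1.169, 2.916, -0.0]
ft_force: [-0.6, 0.0, 0.2]
grip_width: 0.156
grip_force: 45.0
```

```bash
python3 -c "
from h import *
to(.5117,.2163,.164,147.7)"
```

```text
t 16.65 pos [0.5117 0.2162 0.1638] head 136.29217874358196 F [-0.6056  0.0208  0.2417] T [ 0.0552 -0.1847 -0.0062] w 0.15583634228844517 44.993035197257996
q [ 0.584   0.3565 -1.2391  1.6881  0.3457  1.3466  0.0934] tool d [ 0.      0.     -0.0002] twist [-0.0002  0.0003 -0.1991]
```

Call:
{"api": "apply_moves", "payload": {"dp": [[0,0,0],[0,0,0],[0,0,0]], "twist": [[0,0,0.05],[0,0,0.05],[0,0,0]], "fingers": [1,1,1]}}

```text
time: 16.95
position: [0.5117, 0.2163, 0.1638]
tool_rot: [1.312, 2.854, -0.0]
ft_force: [0.8, 0.1, 0.5]
grip_width: 0.156
grip_force: 45.0
```

```bash
python3 -c "
from h import *
to(.5117,.2163,.164,147.7)"
```

```text
t 16.95 pos [0.5117 0.2163 0.1638] head 130.61328989033473 F [0.7838 0.1222 0.4615] T [-0.0002 -0.2488  0.0676] w 0.15631330103145266 45.001346468925476
q [ 0.5716  0.345  -1.218   1.6883  0.3323  1.3425  0.0046] tool d [ 0.     -0.     -0.0002] twist [-0.0001  0.0004 -0.2982]
```

Call:
{"api": "apply_moves", "payload": {"dp": [[0,0,0],[0,0,0],[0,0,0]], "twist": [[0,0,0.08],[0,0,0.07],[0,0,0.0]], "fingers": [1,1,1]}}

```text
time: 17.25
position: [0.5117, 0.2162, 0.1638]
tool_rot: [1.522, 2.748, -0.001]
ft_force: [-0.1, -0.6, 0.4]
grip_width: 0.151
grip_force: 45.0
```

```bash
python3 -c "
from h import *
to(.5117,.2163,.164,147.7)"
```

```text
t 17.25 pos [0.5117 0.2162 0.1638] head 122.02936337606101 F [-0.1451 -0.6022  0.3939] T [ 0.0358 -0.1684  0.0182] w 0.1514401053297514 44.99844253063202
q [ 0.5523  0.3289 -1.1865  1.6887  0.3134  1.3374 -0.1305] tool d [ 0.0001  0.     -0.0002] twist [-0.0003  0.0004 -0.448 ]
```

Call:
{"api": "apply_moves", "payload": {"dp": [[0,0,0],[0,0,0],[0,0,0],[0,0,0],[0,0,0],[0,0,0],[0,0,0]], "twist": [[0,0,0.1],[0,0,0.1],[0,0,0.1],[0,0,0.1],[0,0,0.1],[0,0,0.1],[0,0,0.1]], "fingers": [1,1,1,1,1,1,1]}}

```text
time: 17.95
position: [0.5114, 0.2161, 0.1638]
tool_rot: [2.375, 2.057, -0.002]
ft_force: [-0.9, -0.1, 1.7]
grip_width: 0.151
grip_force: 45.0
```

```bash
python3 -c "
from h import *
to(.5117,.2163,.164,76)"
```

```text
t 17.95 pos [0.5114 0.2161 0.1638] head 81.79766577036352 F [-0.8956 -0.1031  1.7427] T [-0.1965  0.0908  0.0936] w 0.15072271766567547 45.014042258262634
q [ 0.4608  0.2733 -1.052   1.6907  0.2446  1.3212 -0.7797] tool d [ 0.0003  0.0003 -0.0002] twist [-0.0005  0.0009  0.1012]
```

Call:
{"api": "apply_moves", "payload": {"dp": [[0,0,0],[0,0,0],[0,0,0],[0,0,0]], "twist": [[0,0,0.05],[0,0,0.05],[0,0,0],[0,0,0]], "fingers": [1,1,1,1]}}

```text
time: 18.35
position: [0.5115, 0.2162, 0.1638]
tool_rot: [2.471, 1.94, -0.001]
ft_force: [-0.9, -1.2, 2.0]
grip_width: 0.156
grip_force: 45.0
```

```bash
python3 - <<'E'
from h import *
to(.5117,.2163,.164,76)
for n in("side",):
    for _ in range(2):
        S=get_image(n); m=mask(S,(0,170,90),(6,255,255)); print([(cv2.contourArea(c),cv2.minAreaRect(c)) for c in cv2.findContours(m,cv2.RETR_EXTERNAL,cv2.CHAIN_APPROX_NONE)[0] if cv2.contourArea(c)>10]); print(ctrl.get_state()['torque'])
s=ctrl.get_state();M=R.from_rotvec(s['tool_rot']).as_matrix();print([proj("side",s['position']+[0,0,.049]+M[:,0]*k) for k in(-.05,.05)])
E
```

```text
t 18.35 pos [0.5115 0.2162 0.1638] head 76.25166257581925 F [-0.9008 -1.2487  2.0311] T [-0.2057  0.2422  0.0911] w 0.156426413716563 45.00170588493347
q [ 0.4485  0.2676 -1.0352  1.691   0.2371  1.3193 -0.8708] tool d [ 0.0002  0.0002 -0.0002] twist [-0.0004  0.0006  0.0044]
[(251.0, ((213.67999267578125, 249.25999450683594), (11.0, 30.799999237060547), 36.869895935058594))]
[-0.2495  0.3033  0.0165]
[(249.5, ((213.76925659179688, 249.3461456298828), (10.53930377960205, 30.785863876342773), 33.6900634765625))]
[-0.2879  0.2249  0.1284]
[array([238.332 , 216.0208]), array([205.682 , 261.6895])]
```

Torque of about 0.1 N m now matches stem friction. The key has turned 1.25 rad. I turn slightly further for margin, then back off within the play to release strain.

Call:
{"api": "apply_moves", "payload": {"dp": [[0,0,0],[0,0,0],[0,0,0],[0,0,-0.001],[0,0,0]], "twist": [[0,0,0.04],[0,0,0],[0,0,0],[0,0,-0.08],[0,0,0]], "fingers": [1,1,1,1,1]}}

```text
time: 18.95
position: [0.5114, 0.216, 0.1639]
tool_rot: [-2.433, -1.986, 0.001]
ft_force: [0.2, 0.3, -2.9]
grip_width: 0.155
grip_force: 45.0
```

```bash
python3 - <<'E'
from h import *
to(.5117,.2163,.164,76)
E
```

```text
t 18.95 pos [0.5114 0.216  0.1639] head 78.43698713134461 F [ 0.242   0.2565 -2.8611] T [-0.0871 -0.0518 -0.006 ] w 0.15471293388188845 44.99137580394745
q [ 0.454   0.2695 -1.0417  1.6908  0.2391  1.3202 -0.8339] tool d [ 0.0003  0.0003 -0.0001] twist [-0.001   0.0003  0.0425]
```

Call:
{"api": "apply_moves", "payload": {"dp": [[0,0,-0.004],[0,0,-0.006],[0,0,-0.008],[0,0,-0.008],[0,0,-0.008],[0,0,-0.008]], "twist": [[0,0,0],[0,0,0],[0,0,0],[0,0,0],[0,0,0],[0,0,0]], "fingers": [1,1,1,1,1,1]}}

```text
time: 19.55
position: [0.5119, 0.2165, 0.2078]
tool_rot: [2.435, 1.985, 0.001]
ft_force: [-0.1, 1.2, -3.4]
grip_width: 0.155
grip_force: 45.0
```

Call:
{"api": "apply_moves", "payload": {"dp": [[0,0,-0.01],[0,0,-0.012],[0,0,-0.012],[0,0,-0.012],[0,0,-0.012],[0,0,-0.015],[0,0,-0.02],[0,0,-0.02],[0,0,-0.02],[0,0,0]], "twist": [[0,0,0],[0,0,0],[0,0,0],[0,0,0],[0,0,0],[0,0,0],[0,0,0],[0,0,0],[0,0,0],[0,0,0]], "fingers": [1,1,1,1,1,1,1,1,1,1]}}

```text
time: 20.55
position: [0.5129, 0.2174, 0.3431]
tool_rot: [2.434, 1.984, 0.008]
ft_force: [0.5, 0.3, -3.6]
grip_width: 0.153
grip_force: 45.0
```

```bash
python3 - <<'E'
from h import *
to(.446,-.1993,.341,48)
E
```

```text
t 20.55 pos [0.5129 0.2174 0.3431] head 78.37754662367657 F [ 0.4996  0.3419 -3.623 ] T [-0.0221 -0.1219  0.0331] w 0.15318821410599262 44.99208211898804
q [ 0.4596  0.2047 -1.0673  1.3841  0.1804  1.6512 -0.7861] tool d [-0.4216  0.0184  0.0009] twist [ 0.0031 -0.004   0.5302]
```

Call:
{"api": "apply_moves", "payload": {"dp": [[-0.025,0.001,0],[-0.045,0.002,0],[-0.045,0.002,0],[-0.045,0.002,0],[-0.045,0.002,0],[-0.045,0.002,0],[-0.045,0.002,0],[-0.045,0.002,0],[-0.045,0.002,0],[-0.035,0.0014,0]], "twist": [[0,0,0],[0,0,0],[0,0,0],[0,0,0],[0,0,0],[0,0,0],[0,0,0],[0,0,0],[0,0,0],[0,0,0]], "fingers": [1,1,1,1,1,1,1,1,1,1]}}

```text
time: 21.55
position: [0.4436, -0.2018, 0.3389]
tool_rot: [-2.437, -1.981, 0.002]
ft_force: [0.4, -0.6, -4.2]
grip_width: 0.155
grip_force: 45.0
```

Call:
{"api": "apply_moves", "payload": {"dp": [[0,0,0],[0,0,0],[0,0,0],[0,0,0],[0,0,0],[0,0,0]], "twist": [[0,0,0.106],[0,0,0.106],[0,0,0.106],[0,0,0.106],[0,0,0.106],[0,0,0]], "fingers": [1,1,1,1,1,1]}}

```text
time: 22.15
position: [0.4448, -0.1985, 0.3391]
tool_rot: [-2.869, -1.277, 0.001]
ft_force: [0.0, -0.0, -4.5]
grip_width: 0.152
grip_force: 45.0
```

```bash
python3 - <<'E'
from h import *
to(.446,-.1993,.24,48)
E
```

```text
t 22.15 pos [ 0.4448 -0.1985  0.3391] head 48.002761005928285 F [ 0.045  -0.0443 -4.516 ] T [-0.0481 -0.0944  0.079 ] w 0.15202289842963426 44.99310314655304
q [ 1.0513 -0.0415 -0.6541  1.5485 -0.0254  1.6272 -0.3367] tool d [0.0003 0.0016 0.0991] twist [-0.0012  0.0002  0.    ]
```

Call:
{"api": "apply_moves", "payload": {"dp": [[0,0.0016,0.01],[0,0,0.02],[0,0,0.02],[0,0,0.02],[0,0,0.02],[0,0,0.02],[0,0,0.01],[0,0,0]], "twist": [[-0.001,0,0],[0,0,0],[0,0,0],[0,0,0],[0,0,0],[0,0,0],[0,0,0],[0,0,0]], "fingers": [1,1,1,1,1,1,1,1]}}

```text
time: 22.95
position: [0.445, -0.1994, 0.2179]
tool_rot: [-2.867, -1.279, 0.003]
ft_force: [0.2, -0.1, -3.9]
grip_width: 0.154
grip_force: 45.0
```

```bash
python3 - <<'E'
from h import *
to(.446,-.1993,.151,48)
E
```

```text
t 22.95 pos [ 0.445  -0.1994  0.2179] head 48.06760551548714 F [ 0.1832 -0.0904 -3.8858] T [-0.0219  0.0334 -0.0021] w 0.15370363865316877 44.99149203300476
q [ 1.0465 -0.0179 -0.6644  1.7673 -0.0114  1.391  -0.3476] tool d [0.0008 0.0008 0.0669] twist [-0.0025  0.0007  0.0012]
```

Call:
{"api": "apply_moves", "payload": {"dp": [[0.0007,0.0007,0.005],[0,0,0.005],[0,0,0.004],[0,0,0.004],[0,0,0]], "twist": [[-0.002,0,0],[0,0,0],[0,0,0],[0,0,0],[0,0,0]], "fingers": [1,1,1,1,1]}}

```text
time: 23.45
position: [0.447, -0.1998, 0.2013]
tool_rot: [2.868, 1.277, 0.001]
ft_force: [-1.5, 0.2, -4.4]
grip_width: 0.159
grip_force: 45.0
```

Call:
{"api": "apply_moves", "payload": {"dp": [[0,0,0.006],[0,0,0.008],[0,0,0.008],[0,0,0.008],[0,0,0.006],[0,0,0]], "twist": [[0,0,0],[0,0,0],[0,0,0],[0,0,0],[0,0,0],[0,0,0]], "fingers": [1,1,1,1,1,1]}}

```text
time: 24.05
position: [0.4467, -0.1996, 0.1646]
tool_rot: [2.869, 1.277, 0.0]
ft_force: [-0.5, -0.0, -3.7]
grip_width: 0.157
grip_force: 45.0
```

Call:
{"api": "apply_moves", "payload": {"dp": [[0,0,0.005],[0,0,0.004],[0,0,0.003],[0,0,0.001],[0,0,0.001],[0,0,0]], "twist": [[0,0,0],[0,0,0],[0,0,0],[0,0,0],[0,0,0],[0,0,0]], "fingers": [1,1,1,1,1,1]}}

```text
time: 24.65
position: [0.4475, -0.2, 0.1518]
tool_rot: [2.867, 1.277, 0.002]
ft_force: [-0.2, -0.7, -3.3]
grip_width: 0.154
grip_force: 45.0
```

Call:
{"api": "apply_moves", "payload": {"dp": [[0,0,0.001],[0,0,0]], "twist": [[0,0,0],[0,0,0]], "fingers": [1,1]}}

```text
time: 24.85
position: [0.4475, -0.2, 0.1509]
tool_rot: [2.867, 1.277, 0.002]
ft_force: [0.2, -0.2, -3.2]
grip_width: 0.158
grip_force: 45.0
```

One more millimetre to feel the floor.

Call:
{"api": "apply_moves", "payload": {"dp": [[0,0,0.001],[0,0,0.0005],[0,0,0]], "twist": [[0,0,0],[0,0,0],[0,0,0]], "fingers": [1,1,1]}}

```text
time: 25.15
position: [0.4483, -0.2004, 0.1508]
tool_rot: [2.866, 1.276, 0.003]
ft_force: [-1.5, 0.5, 5.0]
grip_width: 0.155
grip_force: 45.0
```

It is on the floor (+8 N). I release gently and withdraw upward.

Call:
{"api": "apply_moves", "payload": {"dp": [[0,0,-0.001],[0,0,0],[0,0,0],[0,0,0],[0,0,0],[0,0,0],[0,0,0],[0,0,0],[0,0,0],[0,0,0]], "twist": [[0,0,0],[0,0,0],[0,0,0],[0,0,0],[0,0,0],[0,0,0],[0,0,0],[0,0,0],[0,0,0],[0,0,0]], "fingers": [0.8,0.7,0.6,0.5,0.4,0.3,0.2,0.1,0.0,0.0]}}

```text
time: 26.15
position: [0.4475, -0.2, 0.1503]
tool_rot: [2.867, 1.277, 0.002]
ft_force: [0.7, 0.3, -0.9]
grip_width: 0.932
grip_force: 0.0
```

Call:
{"api": "apply_moves", "payload": {"dp": [[0,0,-0.005],[0,0,-0.01],[0,0,-0.015],[0,0,-0.02],[0,0,-0.02],[0,0,-0.02],[0,0,-0.02],[0,0,-0.02],[0,0,-0.01],[0,0,0]], "twist": [[0,0,0],[0,0,0],[0,0,0],[0,0,0],[0,0,0],[0,0,0],[0,0,0],[0,0,0],[0,0,0],[0,0,0]], "fingers": [0,0,0,0,0,0,0,0,0,0]}}

```text
time: 27.15
position: [0.4481, -0.2, 0.2922]
tool_rot: [2.865, 1.276, 0.005]
ft_force: [-0.8, -0.6, -0.4]
grip_width: 1.0
grip_force: 0.0
```

```bash
python3 - <<'E'
from h import *
to(.446,-.1993,.151,48)
S0=cv2.imread("pics/side0.png")[:,:,::-1].copy()
S=get_image("side")
for im in(S0,S):
    c=biggest(mask(im,(0,190,120),(6,255,255)));print("bar",cv2.contourArea(c),cv2.minAreaRect(c))
    for r in(120,130,138): # shank columns
        row=im[r,290:320].astype(int); g=np.where((np.ptp(row,axis=1)<30)&(row.max(1)>70))[0]+290; print(r,g.min() if len(g) else 0,g.max() if len(g) else 0)
d=np.abs(S.astype(int)-S0).max(2)[100:384]>70; print("changed px",d.sum(),[(st[:5]+[0,100,0,0,0]).tolist() for st in cv2.connectedComponentsWithStats(d.astype(np.uint8))[2][1:] if st[4]>15])
E
```

```text
t 27.15 pos [ 0.4481 -0.2     0.2922] head 48.0109279588228 F [-0.8342 -0.5821 -0.3585] T [-0.0267 -0.0503 -0.0042] w 0.9996766152576618 0.0
q [ 1.051  -0.0409 -0.6575  1.6396 -0.0234  1.5284 -0.3382] tool d [-0.001  -0.0029  0.1411] twist [ 0.0062 -0.0005  0.0002]
bar 180.0 ((305.20709228515625, 100.9970474243164), (7.846154689788818, 38.23077392578125), 67.38013458251953)
120 302 304
130 300 303
138 300 302
bar 238.5 ((303.9153137207031, 100.798828125), (7.71263313293457, 39.387786865234375), 67.16634368896484)
120 300 304
130 299 302
138 299 301
changed px 397 [[504, 147, 8, 9, 27], [441, 227, 5, 6, 16]]
```

The key stands as it did before (bar shifted about 1 px, heading unchanged) and nothing else in the scene changed. Handing in.

```bash
python3 -c "
from bench import ctrl
print(ctrl.close_job())"
```

```text
the job is handed in; nothing more can be done
None
```

Job handed in at about 27 s: the key seated on the stem 102 mm down, turned it about 1.29 rad clockwise (stem estimated past 1.0 rad, not seen directly), and is back upright in its hole, released, with no other scene changes seen in the side camera; the hand-in returned no verdict.

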